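# Close and tuck in the stimulator's battery cover

### The job

Close the battery bay of the white portable stimulator: with the fingertips push its open hinged cover over until it lies flat, and while holding it down push it along until its free edge is tucked fully home beneath the retaining lip, so that it stays shut when you let go. Do not lift or tip the stimulator or shove it out of its place, and leave the things around it alone.

Things in the scene. Friction and masses are not known exactly. Their poses are not given: they have to be found in the camera images.
- unit: Portable stimulator, white plastic box 200 x 120 mm, 52 mm high, battery bay in its top; loose on the table, about 2 to 3 kg (slides if pushed sideways with more than some 12 N). Origin: centre of its underside. z up; its x points from the hinge of the bay's cover towards the retaining lip (along the 200 mm); dials on its +y side.
- cover_hinge (a joint): Angle of the bay's cover, rad: 0 flat over the bay, 1.57 upright, at most 2.2 (leaning back from the lip). Grey plate 80 mm wide, 4 mm thick, 92 mm from hinge axis to free edge. A spring lifts it: held flat it pushes up about 1 N at its edge, and let go it rises past 1 rad unless the edge is under the lip. Friction holds it as it starts; folding takes 2 to 3 N at mid-length.
- cover_slide (a joint): How far the cover with its hinge has slid towards the lip, in m: 0 = drawn back (as at the start), 0.016 = end stop, fully home. Sliding takes about 4 to 6 N and it stays where it is left. Flat and drawn back, the free edge lies 4 mm short of the lip; fully home it is 12 mm beneath it.
- cover_axis (a point): Middle of the cover's hinge axis, 55.5 mm above the table, midway through the cover's thickness; it lies 50 mm from the unit's origin along the unit's -x when the cover is drawn back, and moves with the slide. The axis is along the unit's y.
- cover_edge (a point): Middle of the cover's free edge (mid-thickness), 92 mm from the hinge axis.
- ridge (a point): Middle of the hinge side of the thumb ridge on the cover's outer face (the face that is up when flat, and away from the lip when open), at half its height, 66 mm from the hinge axis. The ridge is 6 mm high, 6 mm thick, 54 mm long, parallel to the hinge; a fingertip pushing it towards the lip slides the cover. Between hinge and ridge the plate is plain, its top 57.5 mm above the table when flat.
- lip (a point): Middle of the lip's front edge, at its underside: 46 mm from the unit's origin along its x and 60 mm above the table. The lip is a fixed steel strip 90 mm wide, 4 mm thick (top at 64 mm), overhanging 16 mm, open towards the hinge; 2.5 mm is free above the flat cover beneath it.
- sensor_a: White sensor puck 37 x 27 x 13 mm beside the unit, bystander; origin at the centre of its underside.
- sensor_b: A second such sensor puck, bystander.
- spare_cell: Spare battery cell standing upright, 14 mm diameter, 50 mm high, bystander; origin at the centre of its underside.
- tape_roll: Roll of tape lying flat, 84 mm diameter, 25 mm high, bystander; origin at the centre of its underside.
- driver: Black-handled screwdriver lying down along its own x, 160 mm long, bystander; origin near its middle, on the table.
- gel_bottle: White gel bottle standing, 56 mm diameter, 150 mm high, bystander; origin at the centre of its underside.
Not all that is in view belongs to the job. Of the things shaped like the unit, the white one is meant.

How it is judged:
On the way, in this order (a step that is already met when the one before it is completed fails the run):
1. the cover is folded down over the bay (value of joint cover_hinge below 0.3 rad), for 0.1 s.
2. the cover lies flat with its edge tucked under the lip (value of joint cover_hinge below 0.07 rad and value of joint cover_slide above 0.012 m), for 0.2 s.
At the end, for the whole second after the job is handed in: The cover lies flat (hinge angle below 0.07 rad) and has slid at least 12 of its 16 mm towards the lip, so that its free edge is held beneath the lip with nothing touching it; the unit stands flat on the table, at rest and within 30 mm of where it began (all of step 2 and angle between unit's own z axis and vertical below 0.05 rad and distance of unit from where it was at the start of the episode below 0.03 m and linear speed of unit below 0.01 m/s).
It fails at once if the stimulator is lifted off the table or tipped (height (world z) of unit above 0.01 m or angle between unit's own z axis and vertical above 0.12 rad).
It fails at once if the stimulator is shoved more than 30 mm (distance of unit from where it was at the start of the episode above 0.03 m).
It fails at once if a bystander is lifted or shifted by more than 25 mm (distance of any of sensor_a, sensor_b, spare_cell, tape_roll, driver, gel_bottle from where it was at the start of the episode above 0.025 m).
It fails at once if the spare cell or the bottle is knocked over (angle between any of spare_cell, gel_bottle's own z axis and vertical above 0.5 rad).
It also fails if it takes over 38 s, if anything falls off the work surface, if the arm or the gripper's body presses on something with over 40 N, if the wrist force passes 120 N, or if a joint passes its speed limit or range.

### The arm

A 6-joint arm with a two-finger parallel gripper is mounted at the origin on the work surface. World frame = base frame: x ahead of the robot, y to its left, z up, the work surface at z = 0. Lengths are in m, angles in rad, forces in N, time in s.
With the tool pointing down it reaches from about 0.4 to 0.825 m from the base axis. Payload 7 kg.
Tool frame: the origin (TCP) lies midway between the tips of the shut fingers; the grasp point (between the pads) lies arm.grip_point_offset behind it (arm.grip_point_offset is the distance from the TCP to the grasp point, in m); z points along the fingers, y is the direction in which the jaws open and shut (so a half turn about z gives the same grasp; the last joint's range is limited). The gripper opens to 88 mm and grips with 3 to 60 N. Pads are 19 mm wide; open, the fingers measure 130 mm over their backs; the gripper's body (78 mm by 193 mm) begins 47 mm behind the grasp point.
Start: joints at [1.453, 0.359, 0.012, 0, -1.224, -0.288], TCP at [0.266, 0.62, 0.187] pointing down, gripper open.
Joint ranges: [-3.07, 3.07], [-1.43, 2.12], [-1.02, 1.25], [-3.03, 1.67], [-3.05, -0], [-3.03, 3.03]. Speed limits (rad/s): [2.39, 2.39, 3.01, 3.14, 3.14, 3.14].

### API

Orientations are given as a 3x3 rotation matrix whose columns are the frame's x, y, z axes.
In Python, from cell import arm gives the robot as it stands.
- The arm moves only by the tool play_rows, never from a script. Its argument "deltas" is a list that holds one entry, the list of rows, each a list of 7 numbers: the shift along the tool's x, y, z in units of 30 mm (1.0 is 30 mm), then the turn, a rotation vector about the tool's x, y, z in units of 8 degrees (1.0 is 8 degrees), then the opening, from -1 (shut) to 1 (fully open). In form: [[[dx, dy, dz, wx, wy, wz, jaw], ...]]. A call has 1 to 8 rows; each row is the pose to reach, as a shift and turn from the pose commanded when the call began, along the tool's axes at that moment; what a row does not reach only later rows make up. A row lasts 1/8 s, in which the tool goes at most 62.5 mm and 10.7 degrees, less where a joint would pass 70% of its speed; a pose out of reach is approached as far as the arm can. A call with a gripper value outside its range is refused whole. The fingers move at their own pace and stop on an object; "force" is the grip in N (left out, the last holds). Time passes only in rows, so rows that repeat a pose let the fingers close. It gives the time, the measured TCP pose, the force and the opening at its end, in the units of the state.
- arm.get_state(): the state, without advancing time (a new reading comes with each control period).
- arm.capture(name): name is "scene" or "side" or "wrist"; returns a dict with "img" (384x512x3 uint8, red, green, blue), "fov_y" (degrees; the focal length in pixels is half the picture's height over the tangent of half this angle, whatever the lens; pixels are square), "cx", "cy" (the principal point, pixels), "R" (3x3) and "t" (3): a world point X has camera coordinates R X + t; the wrist camera has in their place "hand_eye" (4x4, takes a point from camera to tool coordinates, whose origin is the TCP and whose axes are the flange's). Camera axes: x right, y down, z forward; pixel columns grow to the right and rows downward; lengths in m; the calibration is good to about 2 mm. A picture is of the moment at which its call begins: read the wrist's pose just before it. There is no depth.
- arm.sign_off(): hands the job in, once; it reports no verdict.
Trained networks look in a picture, given as the dict that the camera call returned (one of the last four; its "shot" number tells which), for a name from the list of things; names that differ only in an ending like _2 or _b are one class to them, and where a whole thing is asked for, a point or a joint stands for the part that bears it (a point fixed in the world has none). Each returns a list of dicts, best first, with "confidence" (0 to 1); they miss things now and then, are a little off and sometimes report something else, mostly with a low value. They report only what shows in the picture. A call takes as long as a camera call. They do not tell look-alikes from the thing itself.
- arm.outline_of(query, picture): "pixels" (384x512 bool, what is visible of it) and "uv" ([column, row] in pixels, amid what is visible of it).
- arm.mark_of(query, picture): "uv" ([column, row] in pixels: a listed point, or the origin of a listed thing).
The state is a dict: "time": time; "joint_pos": joint angles; "qvel": joint speeds; "joint_torque": joint torques, N m; "eef_pos": TCP position; "eef_rot": TCP orientation; "contact_force": force on the tool from outside, world axes, zero at the start; "wrist_torque": the same for the moment, N m; "width": finger opening in m.
Only numpy, scipy, OpenCV 4.12 (cv2) and the standard library are available. Lean on these libraries where they do the work, as an engineer would, in place of code of your own. Each camera call takes 0.05 s, during which the arm holds its last target. There are 200 camera calls.

## Working session

There is one attempt and no reset: what is moved stays moved. The work goes in short steps, Python scripts to look and compute and a tool call to move; the robot and the scene stay as the last step left them, time stands still between calls to the robot, and variables do not carry over. Pictures are saved under pics/ and viewed, about 8 in all and at most 12, crops included, and the job is handed in when it is done.

Besides the shell and the picture viewer there is one more tool, called after "Call:" in YAML: its name, and indented under it one key for each argument. play_rows: Moves the arm, as the interface text tells. Its arguments: {"type":"object","properties":{"deltas":{"type":"array"},"force":{"type":"number"}},"required":["deltas"]}

```bash
mkdir -p pics; cat > h.py <<'E'
import numpy as np, cv2
from cell import arm
def K(c):
    f=c["img"].shape[0]/2/np.tan(np.radians(c["fov_y"])/2); return f
def ray(c,uv):
    f=K(c); d=np.array([(uv[0]-c["cx"])/f,(uv[1]-c["cy"])/f,1.])
    if "R" in c: R=np.array(c["R"]);t=np.array(c["t"]); return -R.T@t, R.T@d
    s=c["st"];H=np.array(c["hand_eye"]);E=np.array(s["eef_rot"]);p=np.array(s["eef_pos"])
    return p+E@H[:3,3], E@H[:3,:3]@d
def atz(c,uv,z):
    o,d=ray(c,uv); return o+d*(z-o[2])/d[2]
def proj(c,X):
    f=K(c)
    if "R" in c: x=np.array(c["R"])@X+np.array(c["t"])
    else:
        s=c["st"];H=np.array(c["hand_eye"]);E=np.array(s["eef_rot"]);x=H[:3,:3].T@(E.T@(np.array(X)-np.array(s["eef_pos"]))-H[:3,3])
    return np.array([f*x[0]/x[2]+c["cx"],f*x[1]/x[2]+c["cy"]])
def cap(n):
    s=arm.get_state(); c=arm.capture(n); c["st"]=s; return c
def save(c,name): cv2.imwrite("pics/"+name,cv2.cvtColor(c["img"],cv2.COLOR_RGB2BGR))
E
python3 - <<'E'
from h import *
np.set_printoptions(precision=3,suppress=True)
s=arm.get_state();print(s["eef_pos"],s["eef_rot"],s["time"])
z=dict(unit=0,cover_axis=.0555,lip=.06,cover_edge=None,ridge=None,sensor_a=0,spare_cell=0,tape_roll=0,driver=0,gel_bottle=0)
ims=[]
for n in ["scene","side"]:
    c=cap(n);save(c,n+".png");ims.append(c["img"])
    print(n)
    for q,h in z.items():
        for r in arm.mark_of(q,c)[:3]:
            print(q,np.round(r["uv"],1),round(r["confidence"],2),atz(c,r["uv"],h) if h is not None else "")
cv2.imwrite("pics/both.png",cv2.cvtColor(np.vstack(ims),cv2.COLOR_RGB2BGR)[:, :])
E
```

```text
[0.266 0.62  0.186] [[ 0.919 -0.395 -0.001]
 [-0.395 -0.919 -0.002]
 [ 0.     0.002 -1.   ]] 0.0
scene
unit [162.3 247.3] 0.9 [ 0.796 -0.163  0.   ]
unit [239.4 213.1] 0.87 [0.585 0.037 0.   ]
unit [389.7 221. ] 0.77 [0.456 0.549 0.   ]
cover_axis [212.7 139.8] 0.83 [ 0.32  -0.163  0.056]
cover_axis [328.6 173.3] 0.77 [0.353 0.303 0.056]
cover_axis [175.8 242.4] 0.67 [ 0.793 -0.106  0.056]
lip [210.2 125. ] 0.9 [ 0.248 -0.201  0.06 ]
lip [222.3 199.3] 0.77 [ 0.588 -0.023  0.06 ]
lip [397.6 196.7] 0.75 [0.39  0.553 0.06 ]
cover_edge [151.6 233.4] 0.82 
cover_edge [396.5 201.7] 0.78 
cover_edge [305.7 168.6] 0.57 
ridge [393.4 206. ] 0.97 
ridge [308.6 167.5] 0.73 
ridge [157.8 234.2] 0.62 
sensor_a [237.3 187. ] 0.56 [ 0.474 -0.009  0.   ]
sensor_a [229.5 241.3] 0.39 [0.705 0.043 0.   ]
spare_cell [257.6 189.1] 0.55 [0.46  0.066 0.   ]
tape_roll [280.4 236.6] 0.71 [0.635 0.201 0.   ]
driver [197.2 195.3] 0.61 [ 0.556 -0.136  0.   ]
gel_bottle [134.3 192.5] 0.93 [ 0.615 -0.362  0.   ]
side
unit [282.4 215.3] 0.85 [0.581 0.021 0.   ]
unit [197.  155.7] 0.81 [0.441 0.544 0.   ]
unit [225
[... 199 characters left out ...]
1 284.2] 0.93 [ 0.247 -0.215  0.06 ]
lip [288.9 211. ] 0.75 [ 0.575 -0.031  0.06 ]
lip [185.8 141.6] 0.73 [0.409 0.58  0.06 ]
cover_edge [201.  187.5] 0.87 
cover_edge [370.6 222.4] 0.75 
cover_edge [215.8 284.3] 0.73 
ridge [221.9 277.1] 0.97 
ridge [275.6 175.5] 0.79 
ridge [194.  145.4] 0.74 
sensor_a [263.2 230.9] 0.61 [ 0.484 -0.022  0.   ]
sensor_a [306.3 197.8] 0.42 [0.71  0.071 0.   ]
spare_cell [249.4 213.8] 0.59 [0.48  0.081 0.   ]
spare_cell [362.  287.6] 0.19 [ 0.63  -0.363  0.   ]
tape_roll [272.9 182.5] 0.61 [0.644 0.215 0.   ]
driver [299.5 245.4] 0.8 [ 0.558 -0.136  0.   ]
gel_bottle [359.1 286.7] 0.75 [ 0.625 -0.357  0.   ]
gel_bottle [298.9 243.9] 0.3 [ 0.559 -0.129  0.   ]
```

```bash
ls pics
```

```text
both.png
scene.png
side.png
```

View pics/scene.png

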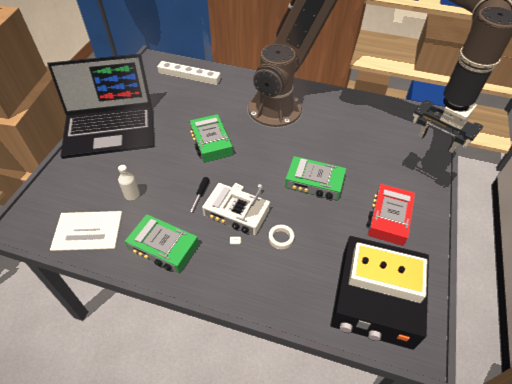

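View pics/side.png

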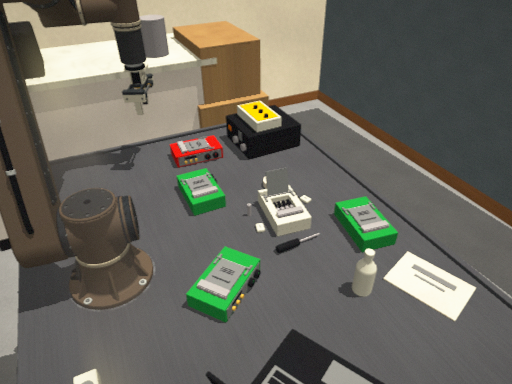

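The white unit is at about (237,207) in the scene view and (283,212) in the side view. The four others of that shape are green (211,138 / 316,178 / 162,243) or red (392,214), so they are look-alikes. The white unit's cover is up at its +y end, and the lip is towards -y. I'll go above it and look from close by.

Call:
play_rows:
  deltas:
    - [[0,0,-3,0,0,1,-1],[2,1.5,-5,0,0,2,-1],[16.4,12.9,-5.3,0,0,9.2,-1],[16.4,12.9,-5.3,0,0,9.2,-1],[16.4,12.9,-5.3,0,0,9.2,-1],[16.4,12.9,-5.3,0,0,9.2,-1],[16.4,12.9,-5.3,0,0,9.2,-1],[16.4,12.9,-5.3,0,0,9.2,-1]]

```text
time: 2.1
eef_pos: [0.4655, 0.2545, 0.3289]
eef_rot: [[-0.123, -0.992, 0.001], [-0.992, 0.123, 0.001], [-0.001, -0.001, -1.0]]
contact_force: [0.7, 0.8, 0.5]
width: 0.0131
```

Call:
play_rows:
  deltas:
    - [[5.5,-4,-0.6,0,0,0,-1],[5.5,-4,-0.6,0,0,0,-1],[5.5,-4,-0.6,0,0,0,-1],[5.5,-4,-0.6,0,0,0,-1],[5.5,-4,-0.6,0,0,0,-1]]

```text
time: 2.72
eef_pos: [0.5646, 0.0773, 0.346]
eef_rot: [[-0.122, -0.993, -0.0], [-0.993, 0.122, -0.0], [0.0, 0.0, -1.0]]
contact_force: [-0.4, 0.5, 0.1]
width: 0.0006
```

```bash
python3 - <<'E'
from h import *
np.set_printoptions(precision=3,suppress=True)
print(arm.grip_point_offset)
z=dict(unit=0,cover_axis=.0555,lip=.06,cover_edge=None,ridge=None,sensor_a=0,spare_cell=0,tape_roll=0,driver=0)
c=cap("wrist");print(c["st"]["eef_pos"],c["st"]["joint_pos"])
cv2.imwrite("pics/w1.png",cv2.cvtColor(cv2.resize(c["img"],(768,576)),cv2.COLOR_RGB2BGR))
for q,h in z.items():
    for r in arm.mark_of(q,c)[:3]:
        print(q,np.round(r["uv"],1),round(r["confidence"],2),atz(c,r["uv"],h) if h is not None else "")
E
```

```text
0.0188
[0.565 0.077 0.346] [ 0.479  0.124  0.055 -0.    -1.502 -0.601]
unit [242.5 114.5] 0.84 [0.585 0.022 0.   ]
unit [95.9 14.1] 0.83 [ 0.792 -0.158  0.   ]
cover_axis [242. 153.] 0.86 [0.591 0.078 0.055]
cover_axis [78.5 41.6] 0.76 [ 0.802 -0.11   0.055]
lip [238.2  83.6] 0.67 [ 0.582 -0.025  0.06 ]
lip [390.4 217. ] 0.65 [0.362 0.213 0.06 ]
lip [226. 218.] 0.18 [0.631 0.182 0.06 ]
cover_edge [237.8 178.3] 0.85 
cover_edge [393.  216.3] 0.71 
ridge [388.9 231.6] 0.91 
ridge [238.6 172.8] 0.73 
ridge [237.4 178.2] 0.19 
sensor_a [178.9 145.4] 0.85 [0.702 0.06  0.   ]
sensor_a [301.4  89. ] 0.6 [ 0.482 -0.007  0.   ]
spare_cell [308.4 139.6] 0.68 [0.477 0.078 0.   ]
spare_cell [305.8  87.4] 0.42 [ 0.475 -0.009  0.   ]
tape_roll [224.5 217.2] 0.7 [0.643 0.202 0.   ]
driver [245.9  16.6] 0.82 [ 0.559 -0.126  0.   ]
```

View pics/w1.png

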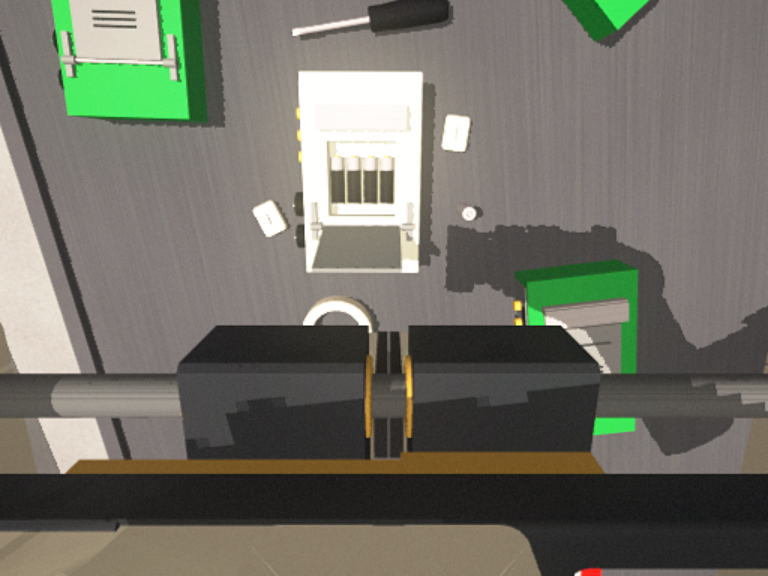

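```bash
cat >> h.py <<'E'
def plane_pts(c,th,o,ux):
    pass
E
python3 - <<'E'
from h import *
np.set_printoptions(precision=4,suppress=True)
c=cap("wrist")
for p in [(298,70),(423,70),(418,272),(304,272)]: print(p,atz(c,np.array(p)/1.5,.052))
ax=np.array([.5905,.080]);lip=np.array([.5825,-.025]);
mid=(ax+lip)/2; u=(lip-ax)/np.linalg.norm(lip-ax); o=mid+u*.002
print("u",u,"origin",o)
A=np.r_[o-u*.05,.0555]
cs=[c,cap("scene"),cap("side")]
det=[[arm.mark_of(q,k) for q in("cover_edge","ridge")] for k in cs]
for th in np.arange(1.2,2.21,.1):
    e=A+.092*np.r_[u*np.cos(th),np.sin(th)]
    r=A+.066*np.r_[u*np.cos(th),np.sin(th)]+.005*np.r_[-u*np.sin(th),np.cos(th)]
    print(round(th,2),e,*[f"{proj(k,e).round(0)} {proj(k,r).round(0)} |" for k in cs])
for d in det: print([[(x["uv"],round(x["confidence"],2)) for x in q[:4]] for q in d])
E
```

```text
(298, 70) [ 0.6326 -0.081   0.052 ]
(423, 70) [ 0.5122 -0.0666  0.052 ]
(418, 272) [0.5376 0.1337 0.052 ]
(304, 272) [0.6603 0.1191 0.052 ]
u [-0.076  -0.9971] origin [0.5863 0.0255]
1.2 [0.5876 0.0421 0.1412] [237. 134.] [238. 143.] | [240. 189.] [244. 195.] | [282. 179.] [281. 182.] |
1.3 [0.5883 0.0508 0.1441] [237. 141.] [239. 148.] | [242. 189.] [246. 195.] | [281. 177.] [280. 181.] |
1.4 [0.589  0.0598 0.1462] [237. 148.] [239. 152.] | [245. 190.] [247. 195.] | [280. 175.] [279. 179.] |
1.5 [0.5897 0.0689 0.1473] [238. 155.] [239. 157.] | [247. 190.] [249. 196.] | [279. 173.] [278. 178.] |
1.6 [0.5904 0.078  0.1475] [238. 163.] [240. 162.] | [250. 191.] [251. 196.] | [278. 172.] [277. 177.] |
1.7 [0.591  0.0872 0.1467] [239. 169.] [240. 167.] | [253. 192.] [253. 197.] | [277. 171.] [277. 177.] |
1.8 [0.5917 0.0962 0.1451] [239. 176.] [240. 171.] | [255. 193.] [255. 198.] | [276. 170.] [276. 176.] |
1.9 [0.5924 0.105  0.1426] [240. 182.] [241. 175.] | [258. 194.] [257. 199.] | [275. 169.] [275. 176.] |
2.0 [0.5931 0.1135 0.1392] [240. 187.] [241. 178.] | [260. 196.] [258. 200.] | [274. 169.] [275. 176.] |
2.1 [0.5937 0.1217 0.1349] [241. 192.] [241. 182.] | [263. 197.] [260. 201.] | [273. 168.] [274. 176.] |
2.2 [0.5943 0.1293 0.1299] [241. 197.] [242. 184.] | [265. 199.] [261. 203.] | [272. 168.] [273. 176.] |
[[([392.2, 219.3], 0.91), ([236.9, 178.5], 0.76)], [([390.3, 234.0], 0.58)]]
[[([395.4, 200.2], 0.95), ([307.0, 169.8], 0.82), ([151.8, 234.8], 0.66), ([258.0, 194.9], 0.59)], [([311.0, 168.9], 0.95), ([155.2, 235.1], 0.95), ([209.3, 125.5], 0.84), ([393.7, 203.8], 0.84)]]
[[([373.0, 223.8], 0.95), ([271.4, 170.6], 0.69), ([203.2, 187.8], 0.6), ([217.3, 281.6], 0.59)], [([367.7, 217.4], 0.95), ([199.8, 183.7], 0.81), ([219.4, 275.4], 0.73), ([274.3, 176.2], 0.59)]]
```

The unit's x axis is about (-0.12,-0.99), with the origin at (0.586,0.026) and the cover at roughly 1.85 rad. The tool x axis already lines up. Next I go down behind the cover, on the hinge side.

Call:
play_rows:
  deltas:
    - [[-2.6,-0.9,0,0,0,0,-1],[-2.6,-0.9,1,0,0,0,-1],[-2.6,-0.9,4,0,0,0,-1],[-2.6,-0.9,7,0,0,0,-1],[-2.6,-0.9,7.8,0,0,0,-1],[-2.6,-0.9,7.8,0,0,0,-1],[-2.6,-0.9,7.8,0,0,0,-1],[-2.6,-0.9,7.8,0,0,0,-1]]

```text
time: 4.68
eef_pos: [0.6023, 0.1532, 0.1151]
eef_rot: [[-0.119, -0.993, 0.004], [-0.993, 0.119, 0.002], [-0.002, -0.004, -1.0]]
contact_force: [-0.2, 0.8, 0.2]
width: 0.0006
```

```bash
cat > st.py <<'E'
from h import *
np.set_printoptions(precision=4,suppress=True)
A=np.array([.592,.0759,.0555]);u=np.array([-.122,-.993,0]);v=np.array([-.993,.122,0])
s=arm.get_state();d=np.array(s["eef_pos"])-A
print("s,t,z mm",d@u*1e3,d@v*1e3,s["eef_pos"][2]*1e3,"F s,t,z",*[np.dot(s["contact_force"],a) for a in(u,v,[0,0,1])],s["time"])
E
cat > plan.py <<'E'
# tool-x (s) / z targets for arc
from st import *
s0=d@u
for th in [1.75,1.5,1.3,1.1,.9,.7,.5,.3,.15,0]:
    r=.054;w=.0095
    P=np.array([r*np.cos(th)-.002*np.sin(th),r*np.sin(th)+.002*np.cos(th)])
    if th>1.2: P[0]=min(P[0],(.066*np.cos(th)-.008*np.sin(th)))
    print(th,"s,z",P[0]-w,P[1]+.0555,"units",(P[0]-w-s0)/.03,-(P[1]+.0555-s['eef_pos'][2])/.03)
E
python3 plan.py
python3 - <<'E'
from h import *
c=cap("side");cv2.imwrite("pics/s2.png",cv2.cvtColor(cv2.resize(c["img"][130:250,200:360],(800,600),interpolation=cv2.INTER_CUBIC),cv2.COLOR_RGB2BGR))
E
```

```text
s,t,z mm -78.04554032207545 -0.829706385091963 115.11032683337369 F s,t,z -0.7963865840466159 0.3297496317189223 0.2348128776326994 4.675
1.75 s,z -0.029136127247857975 0.10827874901989361 units 1.630313769140583 0.22771926044933602
1.5 s,z -0.012811304582764044 0.10950620367995434 units 2.1744745246437143 0.18680410511397832
1.3 s,z 0.00044645720588522113 0.1080671396697776 units 2.6163999175986894 0.23477290545320292
1.1 s,z 0.013211775836858305 0.10453238968616867 units 3.0419105386311256 0.35259790490683407
0.9 s,z 0.02250028446736091 0.09904287305642542 units 3.351527492981212 0.5355817925649422
0.7 s,z 0.030513042738886997 0.0918174394854043 units 3.6186194353654155 0.7764295782656463
0.5 s,z 0.036930607264871726 0.08314414420840771 units 3.8325382528982397 1.0655394208321993
0.3 s,z 0.04149712999946004 0.07336876413796355 units 3.984755677384517 1.3913854231803382
0.15 s,z 0.04359476194359908 0.06554720130944644 units 4.054676742189152 1.6521041841309083
0 s,z 0.0445 0.0575 units 4.0848513440691825 1.920344227779123
```

View pics/s2.png

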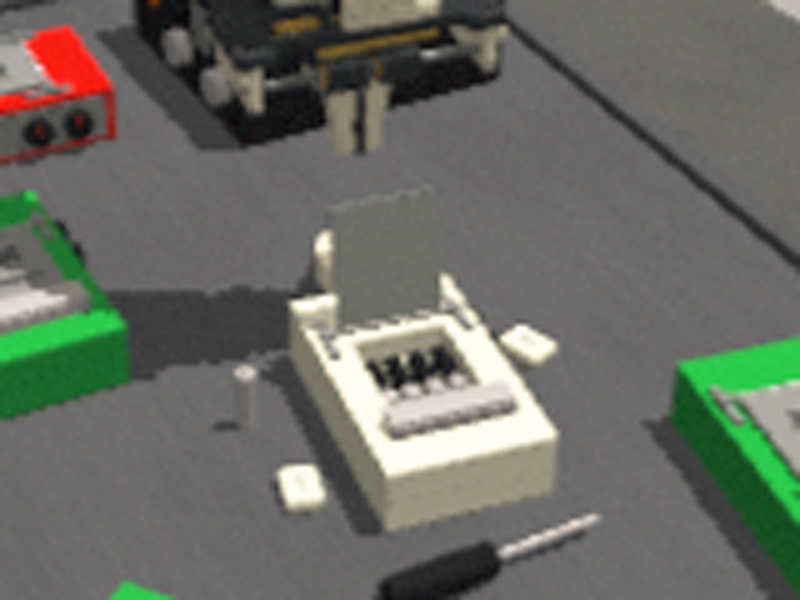

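Call:
play_rows:
  deltas:
    - [[1.3,0,0.2,0,0,0,-1],[1.7,0,0.2,0,0,0,-1],[1.95,0,0.2,0,0,0,-1],[2.2,0,0.2,0,0,0,-1],[2.4,0,0.2,0,0,0,-1],[2.6,0,0.23,0,0,0,-1],[2.8,0,0.28,0,0,0,-1],[3.0,0,0.35,0,0,0,-1]]

```text
time: 5.72
eef_pos: [0.5897, 0.0628, 0.1015]
eef_rot: [[-0.119, -0.993, -0.0], [-0.993, 0.119, -0.0], [0.0, 0.0, -1.0]]
contact_force: [-0.2, 0.3, 0.5]
width: 0.0007
```

```bash
python3 plan.py
```

```text
s,t,z mm 13.299797849304696 0.729279182257267 101.52599371128912 F s,t,z -0.2973726368309214 0.28435493766456166 0.5353293750864228 5.725
1.75 s,z -0.029136127247857975 0.10827874901989361 units -1.4145308365720892 -0.2250918436201496
1.5 s,z -0.012811304582764044 0.10950620367995434 units -0.870370081068958 -0.26600699895550733
1.3 s,z 0.00044645720588522113 0.1080671396697776 units -0.4284446881139825 -0.2180381986162827
1.1 s,z 0.013211775836858305 0.10453238968616867 units -0.002934067081546375 -0.10021319916265158
0.9 s,z 0.02250028446736091 0.09904287305642542 units 0.3066828872685404 0.08277068849545655
0.7 s,z 0.030513042738886997 0.0918174394854043 units 0.5737748296527433 0.32361847419616063
0.5 s,z 0.036930607264871726 0.08314414420840771 units 0.7876936471855677 0.6127283167627137
0.3 s,z 0.04149712999946004 0.07336876413796355 units 0.9399110716718448 0.9385743191108524
0.15 s,z 0.04359476194359908 0.06554720130944644 units 1.0098321364764793 1.1992930800614228
0 s,z 0.0445 0.0575 units 1.0400067383565101 1.4675331237096374
```

```bash
python3 - <<'E'
from h import *
c=cap("side");cv2.imwrite("pics/s3.png",cv2.cvtColor(cv2.resize(c["img"][130:250,200:360],(800,600),interpolation=cv2.INTER_CUBIC),cv2.COLOR_RGB2BGR))
E
```

```text
(no output)
```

View pics/s3.png

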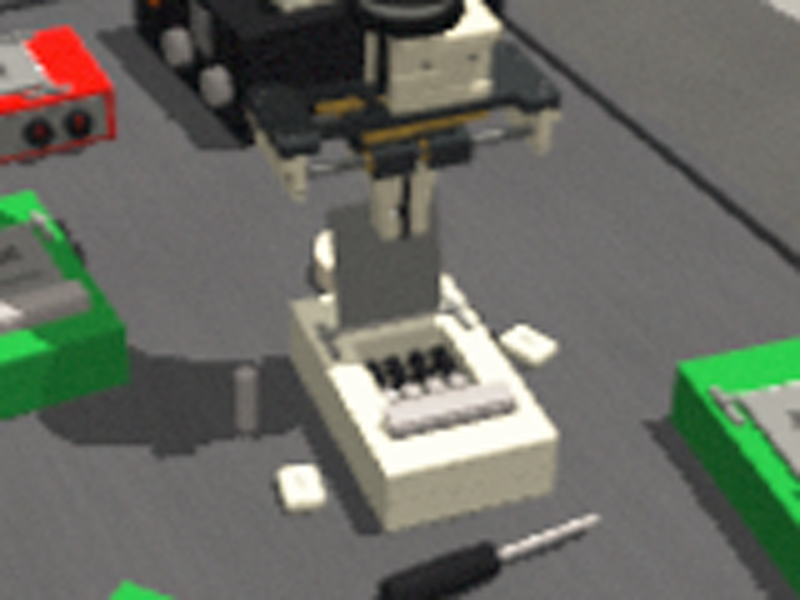

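```bash
python3 - <<'E'
from st import *
c=cap("side");w=cap("wrist");sc=cap("scene")
f=lambda X:(proj(c,X)-[200,130])*5
print("tcp crop",f(np.array(s["eef_pos"])),"prev",f(np.array([.6023,.1532,.1151])))
for th in [1.85,1.6,1.3,1.1,.9,.6]:
    e=A+.092*(u*np.cos(th)+[0,0,np.sin(th)]); print(th,f(e+.04*v),f(e-.04*v),proj(w,e))
for k in (c,sc,w):
  for r in arm.mark_of("cover_edge",k): print(r["uv"],r["confidence"])
cv2.imwrite("pics/w4.png",np.hstack([cv2.cvtColor(w["img"],cv2.COLOR_RGB2BGR)[:, 150:350],cv2.cvtColor(cv2.resize(sc["img"][140:268,170:298],(384,384)),cv2.COLOR_RGB2BGR)]))
E
```

```text
s,t,z mm 13.93599807729804 1.0461464199755257 101.16237218760257 F s,t,z 0.8961961180471172 0.398743979418036 -0.5726145226271895 5.775
tcp crop [398.4643 276.5032] prev [355.0653 190.8635]
1.85 [326.3915 205.6733] [434.1462 184.6012] [256.1613 303.7689]
1.6 [337.6154 218.6815] [446.7495 197.0958] [256.1145 271.642 ]
1.3 [351.4768 244.2078] [461.942  221.8991] [256.1549 222.3497]
1.1 [360.2982 266.2472] [471.3841 243.4229] [256.2403 187.8682]
0.9 [368.2868 291.2185] [479.7405 267.8808] [256.3616 156.1986]
0.6 [377.8634 331.6113] [489.3555 307.5669] [256.5787 119.6527]
[202.7, 187.2] 0.79
[217.7, 284.2] 0.75
[270.8, 171.7] 0.71
[373.5, 223.4] 0.68
[184.5, 149.1] 0.51
[307.8, 168.7] 0.96
[146.9, 232.5] 0.83
[397.0, 200.6] 0.63
[255.4, 196.1] 0.55
[257.0, 301.5] 0.65
```

View pics/w4.png

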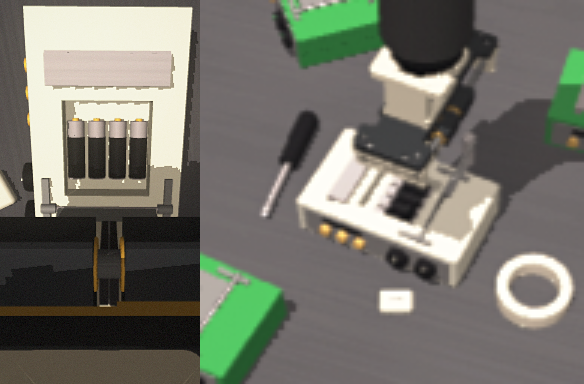

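The cover hasn't moved, and the fingers appear to have passed above it. I'll check where the reported TCP falls in the pictures.

```bash
python3 - <<'E'
from st import *
c=cap("side");w=cap("wrist");sc=cap("scene")
E_=np.array(s["eef_rot"]);p=np.array(s["eef_pos"])
out=[]
for k,(x0,y0) in ((c,(230,130)),(sc,(200,150)),(w,(192,190))):
    n=96 if k is not w else 130
    im=cv2.cvtColor(cv2.resize(k["img"][y0:y0+n,x0:x0+n],(400,400),interpolation=cv2.INTER_CUBIC),cv2.COLOR_RGB2BGR)
    for b in (0,10,20,30,40):
        q=(proj(k,p-E_[:,2]*b/1e3)-[x0,y0])*400/n; print(b,q.round(0),end=" ")
        cv2.circle(im,tuple(int(t) for t in q),3,(0,0,255) if b==0 else (255,0,255),-1)
    th=1.85;A_=A+.092*(u*np.cos(th)+[0,0,np.sin(th)])
    for X in (A+.04*v,A-.04*v,A_+.04*v,A_-.04*v):
        q=(proj(k,X)-[x0,y0])*400/n; cv2.circle(im,tuple(int(t) for t in q),3,(0,255,0),-1)
    print(); out.append(im)
cv2.imwrite("pics/o5.png",cv2.resize(np.hstack(out[:2]),(800,400)));cv2.imwrite("pics/o6.png",out[2])
E
```

```text
s,t,z mm 12.8013176174969 0.6218768155378522 101.80978529769642 F s,t,z 0.019082227636910577 0.16384422680676802 0.7511405823883055 6.075
0 [207. 229.] 10 [207. 219.] 20 [208. 209.] 30 [208. 199.] 40 [208. 189.] 
0 [191. 202.] 10 [191. 194.] 20 [191. 186.] 30 [191. 179.] 40 [190. 171.] 
0 [203.  74.] 10 [203.  91.] 20 [203. 109.] 30 [203. 129.] 40 [203. 152.]
```

View pics/o5.png

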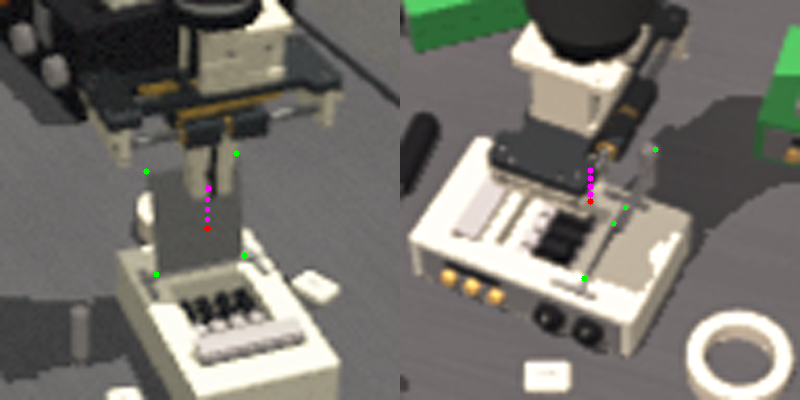

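View pics/o6.png

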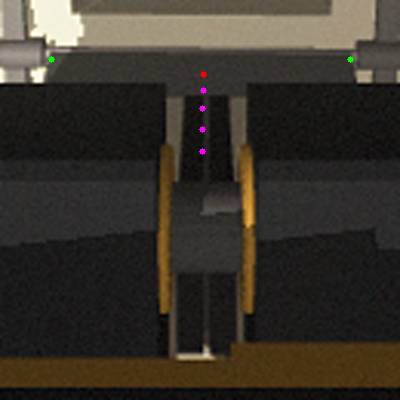

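I'll lift straight up to clear the view, then measure the cover angle with the outline network.

Call:
play_rows:
  deltas:
    - [[0,0,-2,0,0,0,-1],[0,0,-4,0,0,0,-1],[-2,0,-6,0,0,0,-1],[-2,0,-6,0,0,0,-1],[-2,0,-6,0,0,0,-1]]

```text
time: 6.85
eef_pos: [0.5974, 0.124, 0.283]
eef_rot: [[-0.118, -0.993, 0.002], [-0.993, 0.118, 0.001], [-0.002, -0.002, -1.0]]
contact_force: [0.2, -0.5, -1.5]
width: 0.0002
```

```bash
python3 - <<'E'
from st import *
cams=[cap("side"),cap("scene"),cap("wrist")]
for k in cams:
    ms=[m for m in arm.outline_of("cover_hinge",k) if m["confidence"]>.2]
    best=[]
    for th in np.arange(0.8,2.25,.05):
        e=A+.092*(u*np.cos(th)+[0,0,np.sin(th)])
        pl=np.zeros((384,512),np.uint8);cv2.fillConvexPoly(pl,np.array([proj(k,X) for X in(A+.04*v,A-.04*v,e-.04*v,e+.04*v)]).round().astype(int),1)
        for i,m in enumerate(ms):
            M=np.array(m["pixels"]);best.append(((M&(pl>0)).sum()/((M|(pl>0)).sum()),round(th,2),i,np.round(m["uv"])))
    best.sort(key=lambda x:-x[0]); print(best[:4])
    print("edge",[ (x["uv"],round(x["confidence"],2)) for x in arm.mark_of("cover_edge",k)])
a=cv2.imread("pics/side.png")[140:236,220:340];b=cv2.cvtColor(cams[0]["img"],cv2.COLOR_RGB2BGR)[140:236,220:340]
cv2.imwrite("pics/cmp.png",np.hstack([cv2.resize(x,(400,320),interpolation=cv2.INTER_CUBIC) for x in(a,b)]))
cv2.imwrite("pics/w7.png",cv2.cvtColor(cams[2]["img"],cv2.COLOR_RGB2BGR))
E
```

```text
s,t,z mm -48.430233167770204 0.47827259929784405 283.00162963036894 F s,t,z 0.45149746746006336 -0.2538790159143398 -1.5033613473852934 6.85
[(np.float64(0.8835616438356164), np.float64(1.9), 3, array([275., 181.])), (np.float64(0.8716216216216216), np.float64(1.85), 3, array([275., 181.])), (np.float64(0.8656716417910447), np.float64(2.0), 3, array([275., 181.])), (np.float64(0.8656716417910447), np.float64(2.05), 3, array([275., 181.]))]
edge [([273.4, 170.3], 0.61), ([372.7, 221.6], 0.6), ([219.2, 283.7], 0.6), ([203.0, 187.8], 0.57)]
[(np.float64(0.34285714285714286), np.float64(1.85), 3, array([252., 199.])), (np.float64(0.26865671641791045), np.float64(1.9), 3, array([252., 199.])), (np.float64(0.25263157894736843), np.float64(1.8), 3, array([252., 199.])), (np.float64(0.21904761904761905), np.float64(1.95), 3, array([252., 199.]))]
edge [([207.0, 126.0], 0.67), ([305.9, 171.9], 0.66), ([394.6, 202.0], 0.64), ([149.7, 233.8], 0.56), ([256.3, 195.3], 0.42)]
[(np.float64(0.9412039197386841), np.float64(1.85), 0, array([259., 135.])), (np.float64(0.8459924464960135), np.float64(1.9), 0, array([259., 135.])), (np.float64(0.8159738439981317), np.float64(1.8), 0, array([259., 135.])), (np.float64(0.7460615153788447), np.float64(1.95), 0, array([259., 135.]))]
edge [([255.8, 148.7], 0.96), ([433.2, 199.2], 0.58)]
```

View pics/cmp.png

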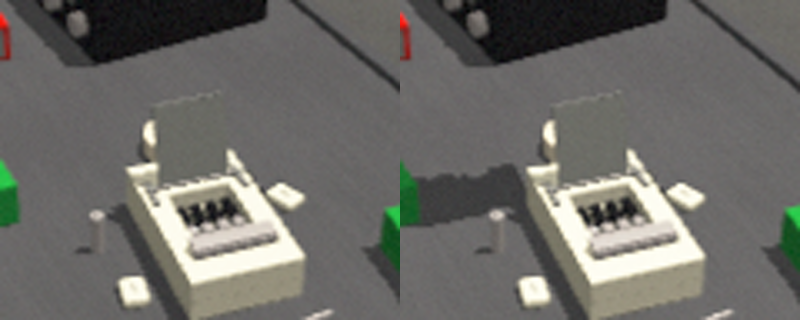

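```bash
python3 - <<'E'
from st import *
w=cap("wrist");c=cap("side")
H=np.array(w["hand_eye"]);print(H)
E_=np.array(s["eef_rot"]);p=np.array(s["eef_pos"])
for x in(0,.0095):
  for b in(0,10,20,30,40,50): print(x,b,proj(w,p+E_@[x,0,-b/1e3]).round(1),proj(c,p+E_@[x,0,-b/1e3]).round(1))
g=cv2.cvtColor(w["img"],cv2.COLOR_RGB2GRAY)
print("col256",g[196:300:4,256], "col250",g[196:300:4,246])
a=cv2.cvtColor(w["img"],cv2.COLOR_RGB2BGR)[190:320,166:346]
f0=proj(c,p).astype(int);b=cv2.cvtColor(c["img"],cv2.COLOR_RGB2BGR)[f0[1]-70:f0[1]+35,f0[0]-52:f0[0]+53]
for q in range(0,60,10):
    t=proj(c,p+E_@[0,0,-q/1e3])-f0+[52,70]; b=b.copy(); b[int(t[1]),int(t[0])]=(0,0,255)
cv2.imwrite("pics/tip.png",np.hstack([cv2.resize(a,(400,400)),cv2.resize(b,(400,400),interpolation=cv2.INTER_NEAREST)]))
E
```

```text
s,t,z mm -46.571260927587495 0.9416163955573839 281.31480135851643 F s,t,z 0.44133473310210036 -0.5957382250947553 -0.6607783505390289 7.3
[[-0.0001 -0.9641 -0.2655  0.0722]
 [ 1.     -0.0001  0.      0.0004]
 [-0.0001 -0.2655  0.9641 -0.1973]
 [ 0.      0.      0.      1.    ]]
0 0 [258.1 214. ] [274.3 130.8]
0 10 [258.1 219.4] [274.4 128.1]
0 20 [258.  225.3] [274.4 125.3]
0 30 [258.  231.9] [274.5 122.5]
0 40 [258.  239.2] [274.5 119.7]
0 50 [257.9 247.4] [274.6 116.9]
0.0095 0 [258.1 200.5] [275.4 132.1]
0.0095 10 [258.1 205.3] [275.4 129.3]
0.0095 20 [258.  210.6] [275.5 126.6]
0.0095 30 [258.  216.5] [275.5 123.8]
0.0095 40 [257.9 223. ] [275.6 121. ]
0.0095 50 [257.9 230.3] [275.6 118.1]
col256 [241 242 247 246 245 245 246  24  17  20  21  20  25  20  41  41  47  55
  54  54  56  19  26  23  29  29] col250 [ 89  88  85  91  93  87 113  84  82  88  79  63  69  75  85  82  84  73
  74  84  79  91  83  90  16  25]
```

View pics/tip.png

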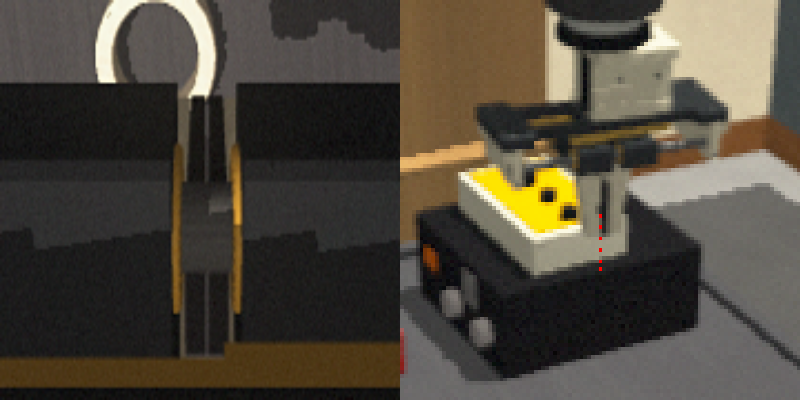

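Both views show the real fingertips about 37 mm short of the reported TCP, so on the first sweep they just skimmed over the cover. I'll take the tip as 37 mm behind the TCP and confirm that by contact. Now back behind the cover, lower this time.

Call:
play_rows:
  deltas:
    - [[-1.05,0,0,0,0,0,-1],[-1.05,0,2,0,0,0,-1],[-1.05,0,4,0,0,0,-1],[-1.05,0,6,0,0,0,-1],[-1.05,0,6.9,0,0,0,-1],[-1.05,0,6.9,0,0,0,-1],[-1.05,0,6.9,0,0,0,-1]]

```text
time: 8.28
eef_pos: [0.6017, 0.1543, 0.0763]
eef_rot: [[-0.119, -0.993, 0.002], [-0.993, 0.119, 0.001], [-0.001, -0.002, -1.0]]
contact_force: [0.2, 0.2, 1.2]
width: 0.0003
```

```bash
sed -i 's/+.0555-s/+.0555-.037-s/' plan.py; python3 plan.py
```

```text
s,t,z mm -79.08775062505777 -0.0917582648627454 76.25966061188704 F s,t,z -0.22403296315359167 -0.12440550617368815 1.170673853553629 8.275
1.75 s,z -0.029136127247857975 0.10827874901989361 units 1.6650541125733265 0.16603038639978104
1.5 s,z -0.012811304582764044 0.10950620367995434 units 2.2092148680764576 0.1251152310644238
1.3 s,z 0.00044645720588522113 0.1080671396697776 units 2.651140261031433 0.17308403140364842
1.1 s,z 0.013211775836858305 0.10453238968616867 units 3.076650882063869 0.2909090308572791
0.9 s,z 0.02250028446736091 0.09904287305642542 units 3.386267836413956 0.47389291851538745
0.7 s,z 0.030513042738886997 0.0918174394854043 units 3.653359778798159 0.7147407042160915
0.5 s,z 0.036930607264871726 0.08314414420840771 units 3.8672785963309835 1.0038505467826446
0.3 s,z 0.04149712999946004 0.07336876413796355 units 4.01949602081726 1.3296965491307833
0.15 s,z 0.04359476194359908 0.06554720130944644 units 4.0894170856218945 1.5904153100813536
0 s,z 0.0445 0.0575 units 4.119591687501925 1.8586553537295682
```

Call:
play_rows:
  deltas:
    - [[1.3,0,0,0,0,0,-1],[1.7,0,0,0,0,0,-1],[1.95,0,0,0,0,0,-1],[2.2,0,0,0,0,0,-1],[2.4,0,0,0,0,0,-1],[2.6,0,0.05,0,0,0,-1],[2.8,0,0.1,0,0,0,-1],[3.0,0,0.15,0,0,0,-1]]

```text
time: 9.28
eef_pos: [0.5897, 0.0643, 0.0699]
eef_rot: [[-0.119, -0.993, -0.0], [-0.993, 0.119, -0.0], [0.0, 0.0, -1.0]]
contact_force: [0.5, 1.0, -0.7]
width: 0.0002
```

```bash
cat > chk.py <<'E'
from st import *
for n in ("side","scene","wrist"):
    k=cap(n)
    ms=[m for m in arm.outline_of("cover_hinge",k) if m["confidence"]>.15]
    best=[]
    for sl in ((0,.008,.016) if n=="wrist" else (0,)):
      for th in np.arange(-.1,2.25,.05):
        B=A+u*sl;e=B+.092*(u*np.cos(th)+[0,0,np.sin(th)])
        pl=np.zeros((384,512),np.uint8);cv2.fillConvexPoly(pl,np.array([proj(k,X) for X in(B+.04*v,B-.04*v,e-.04*v,e+.04*v)]).round().astype(int),1)
        for i,m in enumerate(ms):
            M=np.array(m["pixels"]);best.append((round((M&(pl>0)).sum()/((M|(pl>0)).sum()),3),round(th,2),sl))
    best.sort(key=lambda x:-x[0]); print(n,best[:4])
    print("lip",[(np.round(x["uv"]),atz(k,x["uv"],.06)) for x in arm.mark_of("lip",k) if np.linalg.norm(atz(k,x["uv"],.06)[:2]-[.58,-.02])<.05])
E
python3 plan.py; python3 chk.py
```

```text
s,t,z mm 11.752978624578466 0.8300983041512606 69.9051106613382 F s,t,z -1.0760805304808199 -0.35923152284456844 -0.7402803173292062 9.275
1.75 s,z -0.029136127247857975 0.10827874901989361 units -1.3629701957478813 -0.0457879452851806
1.5 s,z -0.012811304582764044 0.10950620367995434 units -0.8188094402447503 -0.08670310062053785
1.3 s,z 0.00044645720588522113 0.1080671396697776 units -0.37688404728977487 -0.038734300281313236
1.1 s,z 0.013211775836858305 0.10453238968616867 units 0.04862657374266131 0.07909069917231745
0.9 s,z 0.02250028446736091 0.09904287305642542 units 0.3582435280927481 0.2620745868304258
0.7 s,z 0.030513042738886997 0.0918174394854043 units 0.625335470476951 0.5029223725311299
0.5 s,z 0.036930607264871726 0.08314414420840771 units 0.8392542880097753 0.792032215097683
0.3 s,z 0.04149712999946004 0.07336876413796355 units 0.9914717124960526 1.1178782174458217
0.15 s,z 0.04359476194359908 0.06554720130944644 units 1.0613927773006873 1.378596978396392
0 s,z 0.0445 0.0575 units 1.0915673791807177 1.6468370220446065
s,t,z mm 11.752978624578466 0.8300983041512606 69.9051106613382 F s,t,z -1.0760805304808199 -0.35923152284456844 -0.7402803173292062 9.275
side [(np.float64(0.894), np.float64(1.15), 0), (np.float64(0.877), np.float64(1.1), 0), (np.float64(0.801), np.float64(1.2), 0), (np.float64(0.773), np.float64(1.05), 0)]
lip [(array([287., 208.]), array([ 0.5756, -0.0154,  0.06  ]))]
scene [(np.float64(0.479), np.float64(1.65), 0), (np.float64(0.459), np.float64(1.6), 0), (np.float64(0.434), np.float64(1.7), 0), (np.float64(0.41), np.float64(1.55), 0)]
lip [(array([225., 201.]), array([ 0.5916, -0.0117,  0.06  ]))]
wrist [(np.float64(0.683), np.float64(1.05), 0), (np.float64(0.653), np.float64(1.15), 0.008), (np.float64(0.58), np.float64(1.1), 0), (np.float64(0.505), np.float64(1.35), 0.016)]
lip [(array([255.,  77.]), array([ 0.5812, -0.0227,  0.06  ]))]
```

The cover now follows at about 1.1 rad, which confirms the offset. Continuing the arc.

Call:
play_rows:
  deltas:
    - [[0.18,0,0.15,0,0,0,-1],[0.34,0,0.25,0,0,0,-1],[0.5,0,0.38,0,0,0,-1],[0.65,0,0.53,0,0,0,-1],[0.78,0,0.7,0,0,0,-1],[0.88,0,0.88,0,0,0,-1],[0.96,0,1.05,0,0,0,-1],[1.0,0,1.2,0,0,0,-1]]

```text
time: 10.72
eef_pos: [0.5862, 0.0345, 0.0339]
eef_rot: [[-0.119, -0.993, -0.0], [-0.993, 0.119, -0.0], [0.0, 0.0, -1.0]]
contact_force: [0.1, -0.3, 2.3]
width: 0.0001
```

```bash
python3 chk.py
```

```text
s,t,z mm 41.829976807365824 0.6645732361617004 33.8929935253524 F s,t,z 0.321422578774887 -0.11053010880103614 2.2812435020322033 10.725
side [(np.float64(0.678), np.float64(0.3), 0), (np.float64(0.646), np.float64(0.25), 0), (np.float64(0.598), np.float64(0.2), 0), (np.float64(0.59), np.float64(0.35), 0)]
lip [(array([287., 208.]), array([ 0.5765, -0.0153,  0.06  ]))]
scene [(np.float64(0.359), np.float64(1.4), 0), (np.float64(0.358), np.float64(1.45), 0), (np.float64(0.357), np.float64(1.35), 0), (np.float64(0.354), np.float64(1.5), 0)]
lip [(array([223., 201.]), array([ 0.5953, -0.0176,  0.06  ]))]
wrist [(np.float64(0.554), np.float64(0.55), 0.016), (np.float64(0.535), np.float64(0.4), 0.008), (np.float64(0.531), np.float64(0.5), 0.016), (np.float64(0.52), np.float64(0.45), 0.008)]
lip [(array([257., 133.]), array([ 0.5801, -0.0212,  0.06  ]))]
```

Call:
play_rows:
  deltas:
    - [[0.03,0,0.12,0,0,0,-1],[0.05,0,0.24,0,0,0,-1],[0.07,0,0.34,0,0,0,-1],[0.07,0,0.42,0,0,0,-1],[0.07,0,0.42,0,0,0,-1]]

```text
time: 11.8
eef_pos: [0.586, 0.0327, 0.0213]
eef_rot: [[-0.119, -0.993, -0.0], [-0.993, 0.119, 0.0], [0.0, 0.0, -1.0]]
contact_force: [0.2, -1.0, 1.8]
width: 0.0005
```

```bash
python3 st.py
```

```text
s,t,z mm 43.6122929285344 0.6658155510090987 21.333198912866454 F s,t,z 0.9984780603790874 -0.3630166364213611 1.849354350231215 11.8
```

Call:
play_rows:
  deltas:
    - [[0,0,0.04,0,0,0,-1],[0,0,0.07,0,0,0,-1],[0,0,0.07,0,0,0,-1]]

```text
time: 12.18
eef_pos: [0.586, 0.0327, 0.0195]
eef_rot: [[-0.119, -0.993, -0.0], [-0.993, 0.119, -0.0], [0.0, 0.0, -1.0]]
contact_force: [0.2, -2.5, 2.4]
width: 0.0004
```

Call:
play_rows:
  deltas:
    - [[0,0,0.03,0,0,0,-1],[0,0,0.05,0,0,0,-1],[0,0,0.05,0,0,0,-1]]

```text
time: 12.55
eef_pos: [0.586, 0.0326, 0.0181]
eef_rot: [[-0.119, -0.993, -0.0], [-0.993, 0.119, -0.0], [0.0, -0.0, -1.0]]
contact_force: [0.2, -3.2, 3.9]
width: 0.0004
```

Call:
play_rows:
  deltas:
    - [[0,0,0.04,0,0,0,-1],[0,0,0.04,0,0,0,-1]]

```text
time: 12.8
eef_pos: [0.5862, 0.0326, 0.0177]
eef_rot: [[-0.119, -0.993, 0.0], [-0.993, 0.119, -0.0], [0.0, -0.0, -1.0]]
contact_force: [-3.4, -3.5, 9.7]
width: 0.0005
```

Call:
play_rows:
  deltas:
    - [[0,0,0.04,0,0,0,-1],[0,0,0.04,0,0,0,-1]]

```text
time: 13.05
eef_pos: [0.5863, 0.0326, 0.0173]
eef_rot: [[-0.119, -0.993, 0.001], [-0.993, 0.119, -0.0], [0.0, -0.001, -1.0]]
contact_force: [-6.3, -2.8, 17.3]
width: 0.0002
```

```bash
python3 chk.py; python3 - <<'E'
from st import *
c=cap("side");w=cap("wrist")
cv2.imwrite("pics/s8.png",np.hstack([cv2.resize(cv2.cvtColor(k["img"],cv2.COLOR_RGB2BGR)[y:y+n,x:x+n],(400,400),interpolation=cv2.INTER_CUBIC) for k,x,y,n in((c,235,155,80),(w,170,40,190))]))
E
```

```text
s,t,z mm 43.711879975593504 0.34465568715558775 17.315788275639676 F s,t,z 3.500756529360575 5.8877290999257195 17.29125574765873 13.05
side [(np.float64(0.584), np.float64(0.05), 0), (np.float64(0.565), np.float64(0.0), 0), (np.float64(0.55), np.float64(0.1), 0), (np.float64(0.549), np.float64(-0.05), 0)]
lip [(array([290., 208.]), array([ 0.5851, -0.0178,  0.06  ]))]
scene [(np.float64(0.383), np.float64(1.5), 0), (np.float64(0.381), np.float64(1.45), 0), (np.float64(0.38), np.float64(1.4), 0), (np.float64(0.378), np.float64(1.35), 0)]
lip [(array([224., 200.]), array([ 0.588 , -0.0177,  0.06  ]))]
wrist [(np.float64(0.449), np.float64(0.0), 0.008), (np.float64(0.448), np.float64(0.25), 0.008), (np.float64(0.447), np.float64(0.2), 0.008), (np.float64(0.446), np.float64(0.05), 0.008)]
lip [(array([256., 139.]), array([ 0.5807, -0.0219,  0.06  ]))]
s,t,z mm 43.67903334479577 0.310529676475978 17.323440803431122 F s,t,z 4.041780874536645 4.524549675444898 17.46920664753841 13.5
```

View pics/s8.png

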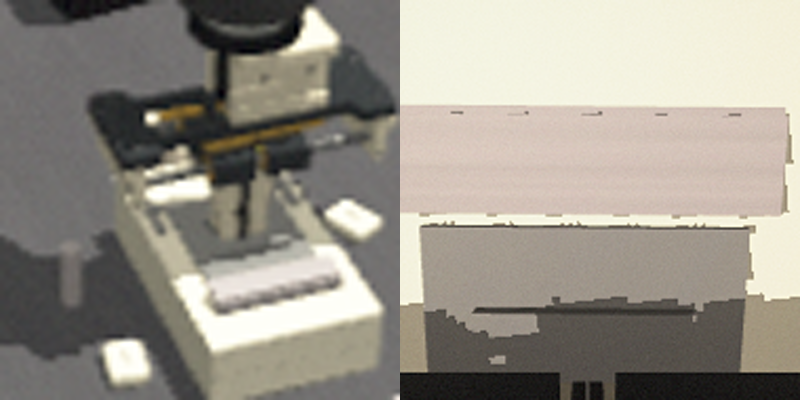

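The cover is flat: in the wrist crop (right half) its edge at row 227 sits just short of the lip at row 213, with the ridge ahead of the fingers. I'll ease the press a little and push along.

Call:
play_rows:
  deltas:
    - [[0,0,-0.025,0,0,0,-1],[0.1,0,-0.025,0,0,0,-1],[0.2,0,-0.025,0,0,0,-1],[0.3,0,-0.025,0,0,0,-1],[0.4,0,-0.025,0,0,0,-1]]

```text
time: 14.22
eef_pos: [0.5851, 0.0222, 0.0175]
eef_rot: [[-0.119, -0.993, 0.002], [-0.993, 0.119, 0.002], [-0.002, -0.001, -1.0]]
contact_force: [-6.2, 4.0, 13.0]
width: 0.0003
```

```bash
python3 st.py
```

```text
s,t,z mm 54.123946732330985 0.294425568519616 17.48703801494759 F s,t,z -3.213022203632206 6.645647393967726 12.99966124069792 14.225
```

Call:
play_rows:
  deltas:
    - [[0.1,0.01,-0.02,0,0,0,-1],[0.2,0.01,-0.02,0,0,0,-1],[0.3,0.01,-0.02,0,0,0,-1],[0.3,0.01,-0.02,0,0,0,-1]]

```text
time: 14.72
eef_pos: [0.5848, 0.0134, 0.0178]
eef_rot: [[-0.119, -0.993, 0.003], [-0.993, 0.119, 0.002], [-0.002, -0.003, -1.0]]
contact_force: [-1.2, 3.4, 6.7]
width: 0.0006
```

```bash
python3 st.py
```

```text
s,t,z mm 62.94445430737695 -0.4570513011247345 17.79483836959822 F s,t,z -3.274836110896115 1.594960596654606 6.733432892312537 14.725
```

Call:
play_rows:
  deltas:
    - [[0.07,0,0,0,0,0,-1],[0.14,0,0,0,0,0,-1],[0.2,0,0,0,0,0,-1],[0.2,0,0,0,0,0,-1]]

```text
time: 15.22
eef_pos: [0.5845, 0.0075, 0.0178]
eef_rot: [[-0.119, -0.993, 0.004], [-0.993, 0.119, 0.002], [-0.002, -0.004, -1.0]]
contact_force: [0.3, 2.9, 5.6]
width: 0.0006
```

```bash
python3 st.py
```

```text
s,t,z mm 68.81940721099309 -0.8796958387004119 17.8018268848827 F s,t,z -2.908001036554807 0.0677444224285153 5.6161562077031775 15.225
```

Call:
play_rows:
  deltas:
    - [[0.06,0,0,0,0,0,-1],[0.12,0,0,0,0,0,-1],[0.12,0,0,0,0,0,-1]]

```text
time: 15.6
eef_pos: [0.5841, 0.0043, 0.0178]
eef_rot: [[-0.119, -0.993, 0.004], [-0.993, 0.119, 0.002], [-0.003, -0.004, -1.0]]
contact_force: [0.7, 4.7, 5.2]
width: 0.0005
```

Call:
play_rows:
  deltas:
    - [[0.05,0,0,0,0,0,-1],[0.1,0,0,0,0,0,-1],[0.1,0,0,0,0,0,-1]]

```text
time: 15.98
eef_pos: [0.5846, 0.0038, 0.0178]
eef_rot: [[-0.119, -0.993, 0.006], [-0.993, 0.119, 0.005], [-0.006, -0.005, -1.0]]
contact_force: [-1.1, 17.5, 4.0]
width: -0.0002
```

The stop was reached at s=72.5 mm, as predicted, and the force rose sharply. I'll relieve the push, lift straight off and check.

Call:
play_rows:
  deltas:
    - [[-0.07,0,0,0,0,0,-1],[-0.07,0,-0.1,0,0,0,-1],[-0.07,0,-0.5,0,0,0,-1],[-0.07,0,-2,0,0,0,-1],[-2,0,-4,0,0,0,-1],[-3,0,-5,0,0,0,-1],[-3,0,-5,0,0,0,-1]]

```text
time: 16.85
eef_pos: [0.5952, 0.0921, 0.1713]
eef_rot: [[-0.116, -0.993, 0.007], [-0.993, 0.116, 0.003], [-0.004, -0.007, -1.0]]
contact_force: [-0.1, -0.6, -0.7]
width: 0.0011
```

```bash
python3 chk.py; python3 - <<'E'
from st import *
c=cap("side");w=cap("wrist")
for k in(c,w):
  for q,h in (("cover_axis",.0555),("ridge",.0605),("unit",0),("lip",.06)):
    print(q,[(atz(k,r["uv"],h),round((atz(k,r["uv"],h)-A)@u*1e3,1)) for r in arm.mark_of(q,k) if np.linalg.norm(atz(k,r["uv"],h)[:2]-[.586,.026])<.09])
o=proj(w,np.array([.586,.026,.055])).astype(int);print(o)
y=max(0,o[1]-75);x=o[0]-75
cv2.imwrite("pics/f.png",np.hstack([cv2.resize(cv2.cvtColor(k["img"],cv2.COLOR_RGB2BGR)[y:y+n,x:x+n],(400,400),interpolation=cv2.INTER_CUBIC) for k,x,y,n in((c,235,155,80),(w,x,y,150))]))
E
```

```text
s,t,z mm -16.473161037859896 -1.157971018053357 171.2840621473529 F s,t,z 0.5686590349003335 0.06184975906389879 -0.7067044546466538 16.85
side [(np.float64(0.749), np.float64(0.0), 0), (np.float64(0.728), np.float64(-0.05), 0), (np.float64(0.722), np.float64(0.05), 0), (np.float64(0.702), np.float64(-0.1), 0)]
lip [(array([289., 208.]), array([ 0.5835, -0.0194,  0.06  ]))]
scene [(np.float64(0.737), np.float64(0.05), 0), (np.float64(0.732), np.float64(0.0), 0), (np.float64(0.716), np.float64(0.1), 0), (np.float64(0.703), np.float64(-0.05), 0)]
lip [(array([226., 200.]), array([ 0.5852, -0.0118,  0.06  ]))]
wrist [(np.float64(0.86), np.float64(0.6), 0.016), (np.float64(0.857), np.float64(-0.1), 0.008), (np.float64(0.854), np.float64(-0.05), 0.008), (np.float64(0.843), np.float64(-0.1), 0.016)]
lip [(array([256.,  60.]), array([ 0.5808, -0.0215,  0.06  ]))]
s,t,z mm -12.091461336041172 1.295959383961018 166.28553315320246 F s,t,z 0.7486194639529117 -0.059864866367397976 -0.4494605016001142 17.3
cover_axis [(array([0.595 , 0.0616, 0.0555]), np.float64(13.9))]
ridge [(array([ 0.5739, -0.0165,  0.0605]), np.float64(93.9))]
unit [(array([0.5921, 0.031 , 0.    ]), np.float64(44.6))]
lip []
cover_axis [(array([0.5896, 0.0594, 0.0555]), np.float64(16.7))]
ridge [(array([ 0.5839, -0.0091,  0.0605]), np.float64(85.4))]
unit [(array([0.5869, 0.0215, 0.    ]), np.float64(54.6))]
lip [(array([ 0.5819, -0.023 ,  0.06  ]), np.float64(99.5))]
[256 113]
```

View pics/f.png

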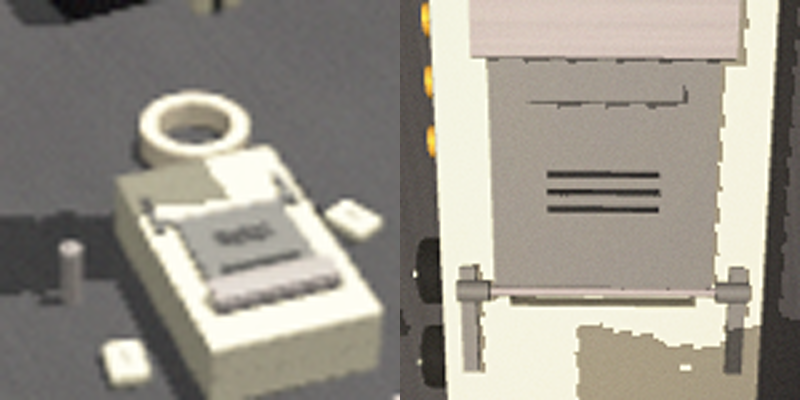

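The cover lies flat with nothing touching it. Its edge is under the lip, with no gap at row 60 of the wrist crop, and the hinge has moved about 15 mm along its rails. The unit hasn't moved noticeably, so I'm handing in.

```bash
python3 -c "
from cell import arm
print(arm.sign_off())"
```

```text
the job is handed in; nothing more can be done
None
```

The white stimulator's battery cover is shut, and I handed the job in at about 17 s of the 38 s allowed. I folded the cover flat with the closed fingertips, held it down and pushed the thumb ridge until the cover hit its end stop. Then I relieved the push and lifted straight off.

**Last checks, with nothing touching the cover:**
- **Flat:** the outlines in the side and scene views fit a hinge angle of about 0 to 0.05 rad. The wrist outline fit was ambiguous, because it reads angle and slide together, but the wrist picture shows the cover flat with its edge under the lip.
- **Slide:** the hinge axis measured about 14 mm along from the side view and 16.7 mm from the wrist, against the 12 mm needed. The push stopped where the 16 mm end stop was expected.
- **Surroundings:** the unit is within a few millimetres of where it began. The items near it in the last picture show no disturbance; I didn't measure them again.

**What went wrong or disagreed:**
- **Tool length:** the real fingertips sit about 37 to 40 mm short of the reported tool point. My first sweep therefore passed just over the cover without touching anything. I spotted this in the pictures, corrected for it and confirmed it by contact.
- **Push force:** it briefly reached about 17 N, both pressing down and at the end stop. That is above the 12 N or so at which the unit may slide, but no shift showed.
- **Side view:** its ridge reading was about 8 mm further along than the wrist's.

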